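# Transfer inspected components between racks in order

## Task

The four components in the full rack have been inspected: move them all to the empty rack, one to a place, keeping their order as counted from each rack's aluminium end block, so that the component nearest the block in the full rack is also nearest the block in the other, and so on along the row. Leave each standing the same way up as it was, in the middle of its place.

Things in the scene. Friction and masses are not known exactly. Their poses are not given: they have to be found in the camera images.
- capacitor_mid (a point): Can capacitor standing upright: black cylinder with a bare aluminium top, 35 in diameter, 45 high, 60 g. Sizes in mm. The point is its centre, 22.5 above its underside; z up. Starts on pad_capacitor in the source rack, its x within 0.25 rad of the rack's.
- heatsink_mid (a point): Finned aluminium heatsink standing on its base, fins up: 36 along its own x (the fins run along x; grip across x, on the fin ends), 46 along its own y, 32 high, 70 g. Sizes in mm. The point is its centre, 16 above its underside; z up. Starts on pad_heatsink in the source rack, its x within 0.25 rad of the rack's.
- transformer_mid (a point): Small mains transformer standing upright: dark steel core frame 18 along its own x, 48 along its own y, 40 high, with a pale coil through its middle that is 36 along its own x, 30 along y, from 8.5 to 31.5 above the underside (grip across x, on the coil); 220 g. Sizes in mm. The point is its centre, 20 above its underside; z up. Starts on pad_transformer in the source rack, its x within 0.25 rad of the rack's.
- toroid_mid (a point): Toroidal choke lying flat: copper-wound ring, 44 outer diameter, 22 hole diameter, 24 high, 80 g. Sizes in mm. The point is its centre, 12 above its underside; z up. Starts on pad_toroid in the source rack, its x within 0.25 rad of the rack's.
- pad_capacitor: Grey square foam pad, 60 x 60 x 3, fixed in one of the four places of the source rack: the pad on which the capacitor stands at the start (the four pads look alike and stay put). Origin: centre of its underside.
- pad_heatsink: Grey square foam pad, 60 x 60 x 3, fixed in one of the four places of the source rack: the pad on which the heatsink stands at the start (the four pads look alike and stay put). Origin: centre of its underside.
- pad_transformer: Grey square foam pad, 60 x 60 x 3, fixed in one of the four places of the source rack: the pad on which the transformer stands at the start (the four pads look alike and stay put). Origin: centre of its underside.
- pad_toroid: Grey square foam pad, 60 x 60 x 3, fixed in one of the four places of the source rack: the pad on which the toroid stands at the start (the four pads look alike and stay put). Origin: centre of its underside.
- source_rack: Rack full at the start, fixed. Black base 70 mm along x, 8 thick; origin on the underside, mid-row. Four places in a row along its y, centres y = +112.5 (first), +37.5, -37.5, -112.5 (fourth), x = 0, each with a 60 mm square grey pad, top 11 above the table. Ribs between places 4 wide, top 15; long sides open. Aluminium end block (60 x 20, top 30) at y = +178, beside the first place.
- target_rack: Rack empty at the start, fixed. Black base 70 mm along x, 8 thick; origin on the underside, mid-row. Four places in a row along its y, centres y = -112.5 (first), -37.5, +37.5, +112.5 (fourth), x = 0, each with a 60 mm square grey pad, top 11 above the table. Ribs between places 4 wide, top 15; long sides open. Aluminium end block (60 x 20, top 30) at y = -178, beside the first place.
Mind the look-alikes: they are no part of the job. Of the things shaped like the part that bears toroid_mid, the copper one is meant.

How it is judged:
By the outcome, as a careful person would: the job done as asked, in the order asked, and still so for the second after the job is handed in, with the robot touching nothing.
It also fails if it takes over 96 s, if anything falls off the work surface, if the arm or the gripper's body presses on something with over 40 N, if the wrist force passes 120 N, or if a joint passes its speed limit or range.

## Robot

A 6-joint arm with a two-finger parallel gripper is mounted at the origin on the work surface. World frame = base frame: x ahead of the robot, y to its left, z up, the work surface at z = 0. Lengths are in m, angles in rad, forces in N, time in s.
With the tool pointing down it reaches from about 0.3 to 0.75 m from the base axis. Payload 8.5 kg.
Tool frame: the origin (TCP) lies at the very end of the fingers, on their centre line; the grasp point (between the pads) lies 19 mm behind it (manip.grip_depth is the distance from the TCP to the grasp point, in m); z points along the fingers, y is the line along which they close (so a half turn about z gives the same grasp; the last joint's range is limited). The gripper opens to 88 mm and grips with 3 to 60 N. Pads are 18 mm wide; open, the fingers measure 123 mm over their backs; the gripper's body (75 mm by 187 mm) begins 45 mm behind the grasp point.
Start: joints at [-1.533, 0.381, 1.297, -0, 1.464, -0.215], TCP at [0.138, -0.533, 0.239] pointing down, gripper open.
Joint ranges: [-3.11, 3.11], [-0.89, 2.33], [0.22, 2.48], [-1.42, 4.56], [0.17, 2.85], [-2.88, 2.88]. Speed limits (rad/s): [2.39, 2.39, 3.14, 3.14, 3.14, 3.14].

## Interface

Orientations are given as [roll, pitch, yaw] about the fixed x, y, z axes, in that order (R = Rz(yaw) Ry(pitch) Rx(roll)).
In Python, from bench import manip gives the robot as it stands.
- The arm moves only by the tool jog_arm, never from a script. Its argument "rows" is a list of rows, each a list of 3 entries, a list of its own where there are three numbers: the shift along the tool's x, y, z in m, then the turn, a rotation vector about the tool's x, y, z in rad, then the finger opening in m, from 0 to 0.0881. A call has 1 to 20 rows; each row is the pose to reach, as a shift and turn from the pose commanded when the call began, along the tool's axes at that moment; what a row does not reach only later rows make up. A row lasts 1/8 s, in which the tool goes at most 62.5 mm and 10.7 degrees, less where a joint would pass 70% of its speed; a pose out of reach is approached as far as the arm can. A call with a gripper value outside its range is refused whole. The fingers move at their own pace and stop on an object; "newtons" is the grip in N (left out, the last holds). Time passes only in rows, so rows that repeat a pose let the fingers close. It gives the time, the measured TCP pose, the force, the opening and the grip force at its end, in the units of the state.
- manip.sense(): the state, without advancing time (a new reading comes with each control period).
- manip.snapshot(name): name is "scene" or "top"; returns the picture (384x512x3 uint8, red, green, blue); there is no depth.
- manip.camera_info(name): a dict with "intrinsics" (3x3 intrinsics, pixels), "dist_coeffs" ([k1, k2, p1, p2, k3] as OpenCV has them; the pictures are not rectified), "pose" (4x4, takes a point from camera to world coordinates). Camera axes: x right, y down, z forward; pixel columns grow to the right and rows downward; lengths in m; the calibration is good to about 2 mm. A picture is of the moment at which its call begins. camera_info takes no time and is no camera call.
- manip.job_done(): hands the job in; it is judged then, once.
The state is a dict: "time_s": time; "joints": joint angles; "joint_vel": joint speeds; "tau": joint torques, N m; "ee_pos": TCP position; "ee_rot": TCP orientation; "wrist_force": force on the tool from outside, world axes, zero at the start; "ft_torque": the same for the moment, N m; "width": opening from 0.0 (shut) to 1.0 (fully open); "gripper_force": force on a finger pad.
Only numpy, scipy, OpenCV 4.12 (cv2) and the standard library are available. Lean on these libraries where they do the work, as an engineer would, in place of code of your own. Each camera call takes 0.05 s, during which the arm holds its last target. There are 200 camera calls.

## Working session

There is one attempt and no reset: what is moved stays moved. The work goes in short steps, Python scripts to look and compute and a tool call to move; the robot and the scene stay as the last step left them, time stands still between calls to the robot, and variables do not carry over. Pictures are saved under pics/ and viewed, at most 14 in all, crops included, and the job is handed in when it is done.

Besides the shell and the picture viewer there is one more tool, called after "Call:" as name(argument=value, ...), one argument or row to a line, values as JSON. jog_arm: Moves the arm, as the interface text tells. Its arguments: {"type":"object","properties":{"rows":{"type":"array"},"newtons":{"type":"number"}},"required":["rows"]}

```bash
ls; mkdir -p pics
python3 - <<'E'
from bench import manip
import cv2,numpy as np
for n in("top","scene"):
    im=manip.snapshot(n); cv2.imwrite(f"pics/{n}0.png",im[...,::-1])
    c=manip.camera_info(n); print(n,np.round(c["intrinsics"],1).tolist(),c["dist_coeffs"],np.round(c["pose"],4).tolist())
s=manip.sense();print({k:np.round(v,3).tolist() for k,v in s.items()})
E
```

```text
pics
top [[376.0, 0.0, 254.9], [0.0, 376.0, 189.0], [0.0, 0.0, 1.0]] [-0.09900174  0.          0.          0.          0.        ] [[-0.0022, -0.9888, 0.1494, 0.4658], [-1.0, 0.0024, 0.0017, -0.0175], [-0.0021, -0.1494, -0.9888, 0.8023], [0.0, 0.0, 0.0, 1.0]]
scene [[448.6, 0.0, 262.1], [0.0, 448.6, 184.3], [0.0, 0.0, 1.0]] [-0.1686206  0.         0.         0.         0.       ] [[0.8485, 0.3173, -0.4235, 0.8482], [0.5288, -0.4815, 0.6989, -0.525], [0.0178, -0.817, -0.5764, 0.4639], [0.0, 0.0, 0.0, 1.0]]
{'time_s': 0.1, 'joints': [-1.533, 0.381, 1.298, -0.0, 1.464, -0.215], 'joint_vel': [0.002, -0.001, -0.001, -0.0, 0.003, -0.0], 'tau': [0.002, -43.866, -22.491, 0.071, 0.034, -0.0], 'ee_pos': [0.138, -0.532, 0.238], 'ee_rot': [-3.14, -0.0, 0.253], 'wrist_force': [-0.442, -0.156, 0.29], 'ft_torque': [0.028, -0.009, 0.019], 'gripper_force': 0.0, 'width': 0.998}
```

View pics/top0.png

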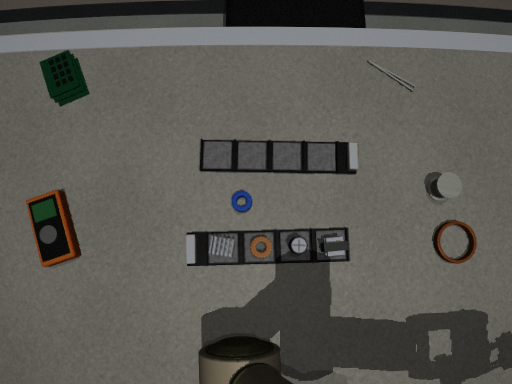

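View pics/scene0.png

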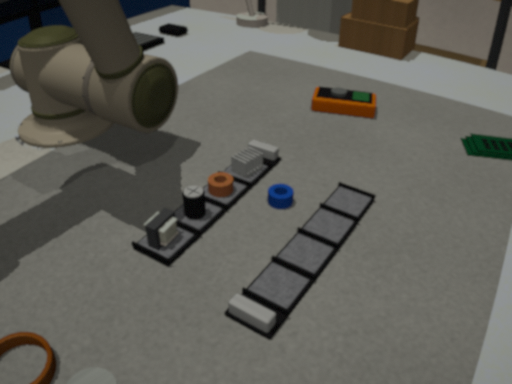

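The top view shows the source rack at rows 230–265 with its block at column 191. From the block the order is heatsink (222,246), copper toroid (261,246), capacitor (299,245), transformer (334,245). The target rack is at rows 140–172 with its block at column 352, so place 1 is at about column 321. The blue ring at (241,201) is a decoy. Next I'll measure precisely.

```bash
cat > h.py <<'E'
import cv2,numpy as np
from bench import manip
def ray(n,px):
    c=manip.camera_info(n);K=np.array(c["intrinsics"],float);D=np.array(c["dist_coeffs"],float);T=np.array(c["pose"])
    u=cv2.undistortPoints(np.array(px,float).reshape(-1,1,2),K,D)[:,0]
    return T[:3,3],np.c_[u,np.ones(len(u))]@T[:3,:3].T
def plane(n,px,z):
    o,d=ray(n,px);return o+d*((z-o[2])/d[:,2])[:,None]
def proj(n,P):
    c=manip.camera_info(n);T=np.linalg.inv(np.array(c["pose"]))
    return cv2.projectPoints(np.array(P,float).reshape(-1,3),cv2.Rodrigues(T[:3,:3])[0],T[:3,3],np.array(c["intrinsics"],float),np.array(c["dist_coeffs"],float))[0][:,0]
E
python3 - <<'E'
import cv2
im=cv2.imread("pics/top0.png")
cv2.imwrite("pics/topz.png",cv2.convertScaleAbs(cv2.resize(im[130:275,180:362],None,fx=4,fy=4,interpolation=cv2.INTER_CUBIC),alpha=1.5))
im=cv2.imread("pics/scene0.png")
cv2.imwrite("pics/scenez.png",cv2.convertScaleAbs(cv2.resize(im[135:340,130:385],None,fx=2.9,fy=2.9,interpolation=cv2.INTER_CUBIC),alpha=1.6))
E
```

```text
(no output)
```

View pics/topz.png

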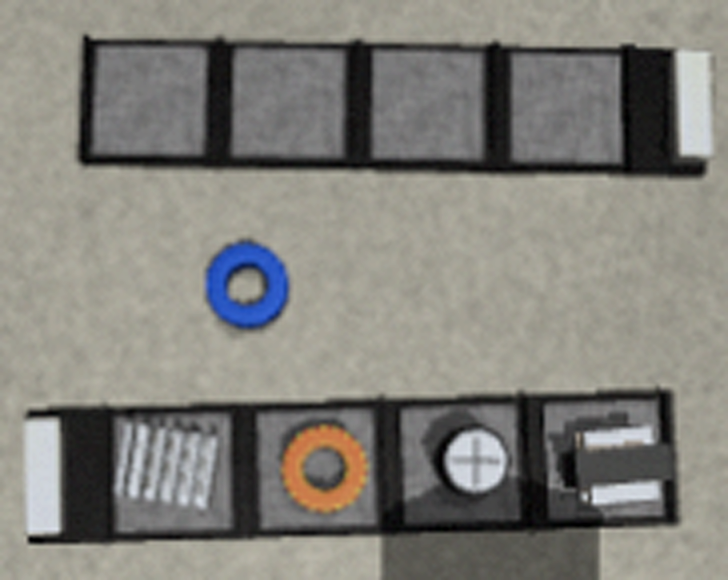

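View pics/scenez.png

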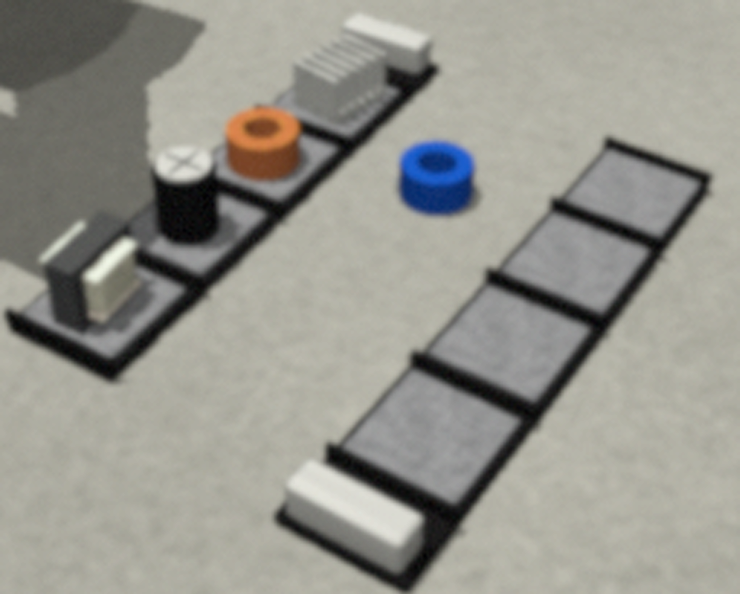

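The crops confirm the order from the block: heatsink, copper toroid, capacitor, transformer. The fins run across the rack, and the target pads are empty and clear (crop x 95–625, y 45–160).

```bash
cat > m.py <<'E'
import sys
from h import *
im=cv2.cvtColor(cv2.imread(sys.argv[1] if len(sys.argv)>1 else "pics/top0.png"),cv2.COLOR_BGR2RGB)
hsv=cv2.cvtColor(im,cv2.COLOR_RGB2HSV);g=im.max(2)
def comps(mask,roi,amin):
    m=np.zeros_like(mask);r0,r1,c0,c1=roi;m[r0:r1,c0:c1]=mask[r0:r1,c0:c1]
    n,l,s,c=cv2.connectedComponentsWithStats(m.astype(np.uint8),connectivity=4)
    return [(s[i,4],c[i],np.argwhere(l==i)[:,::-1].astype(np.float32)) for i in range(1,n) if s[i,4]>=amin]
def rect(n,pts,z):
    p=plane(n,pts,z)[:,:2]*1000
    (c,wh,a)=cv2.minAreaRect(p.astype(np.float32));return np.round(c,1),np.round(wh,1),round(a,1),np.round(p.mean(0),1)
E
cat > m1.py <<'E'
from m import *
print("pix", g[156,[217,234,252,269,350]],g[246,[191,205,222,261,299]],g[222,300])
print("target pads")
for a,c,p in comps((g>45),(141,171,200,346),300): print(a,c.round(1),rect("top",p,.011))
print("dark outlines")
dk=(g<32)
for roi in((132,180,195,365),(222,272,180,356)):
    for a,c,p in comps(dk,roi,300): print(a,c.round(1),rect("top",p,.008))
print("bright")
for a,c,p in comps((g>120)&(hsv[...,1]<70),(138,178,340,362),20)+comps((g>115)&(hsv[...,1]<70),(232,264,183,350),20): print(a,c.round(1),[rect("top",p,z) for z in(.030,.043,.056)])
print("orange")
for a,c,p in comps((hsv[...,0]<18)&(hsv[...,1]>110)&(g>60),(225,270,240,285),50): print(a,c.round(1),rect("top",p,.035))
E
python3 m1.py
```

```text
pix [ 77  19  77  18 141] [144  20 106  81 110] 113
target pads
775 [216.9 154.7] (array([661.4,  65.7]), array([60.9, 60. ]), 89.8, array([660.8,  65.9]))
767 [251.6 155.3] (array([658.8,  -8.8]), array([58.6, 59.9]), 89.8, array([659.1,  -9.1]))
771 [286.4 155.7] (array([658.6, -84.7]), array([58.7, 60.2]), 89.4, array([658.1, -84.2]))
752 [321.1 156.8] (array([ 656.5, -159.9]), array([59.1, 60. ]), 90.0, array([ 655.7, -159.5]))
dark outlines
1364 [287.7 158.4] (array([658.5, -65.2]), array([336.9,  70.4]), 88.9, array([653. , -87.4]))
1444 [257.4 247.2] (array([463.8, -42. ]), array([ 69.9, 338. ]), 1.4, array([462.7, -21.1]))
bright
197 [353.3 155.5] [(array([ 654.1, -225.2]), array([16.9, 54.5]), 89.9, array([ 653.9, -224.9])), (array([ 650.9, -221.7]), array([16.6, 53.6]), 89.9, array([ 650.8, -221.4])), (array([ 647.8, -218.2]), array([16.3, 52.7]), 89.9, array([ 647.6, -218. ]))]
251 [190.  248.7] [(array([459.3, 117.6]), array([56.7, 18.5]), 1.0, array([459.7, 116.7])), (array([459.4, 115.3]), array([55.8, 18.2]), 1.0, array([459.8, 114.4])), (array([459.5, 113.1]), array([
[... 1417 characters left out ...]
, 79.0, array([462. ,  40.6])), (array([463.5,  39.4]), array([ 3.9, 32.1]), 79.0, array([462. ,  39.6]))]
27 [231.1 247.9] [(array([461.5,  32.8]), array([ 4. , 32.9]), 80.8, array([461.5,  32.7])), (array([461.6,  31.9]), array([ 3.9, 32.3]), 80.8, array([461.6,  31.8])), (array([461.6,  31.1]), array([ 3.9, 31.8]), 80.8, array([461.7,  31. ]))]
66 [335.8 252.9] [(array([ 450.7, -181. ]), array([ 7.8, 33.5]), 5.0, array([ 450.5, -180.7])), (array([ 450.9, -178.3]), array([ 7.7, 32.9]), 5.0, array([ 450.7, -177.9])), (array([ 451.2, -175.5]), array([ 7.6, 32.3]), 5.0, array([ 451. , -175.2]))]
orange
251 [260.5 246.7] (array([464.3, -27.2]), array([41.8, 42. ]), 33.4, array([463.9, -27.1]))
```

Run:
```python
import cv2,numpy as np
a=cv2.imread("pics/top0.png");b=cv2.imread("pics/scene0.png")
z=lambda im,r,c:cv2.convertScaleAbs(cv2.resize(im[r:r+28,c:c+38],None,fx=10,fy=10,interpolation=cv2.INTER_NEAREST),alpha=1.7)
cv2.imwrite("pics/z4.png",np.vstack([np.hstack([z(a,232,205),z(a,232,315)]),np.hstack([z(b,148,228),cv2.convertScaleAbs(cv2.resize(b[208:250,143:200],(380,280),interpolation=cv2.INTER_NEAREST),alpha=1.7)])]))
```

```text
(no output)
```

View pics/z4.png

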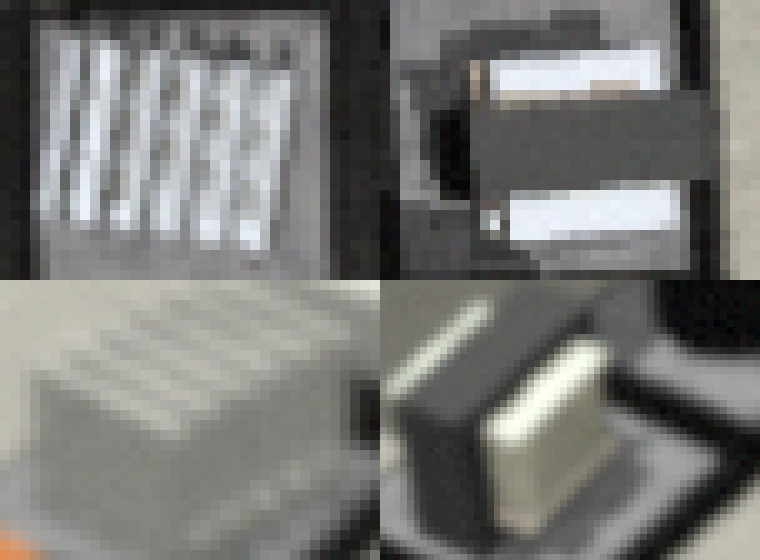

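The zoom shows six fin tops, so the heatsink's top centre is about (221.0,245.9). The transformer's core top spans columns 323.5–348.3, centred at about (335.9,245.3). Its white coil top is centred at about (335.05,245.6).

Run:
```python
from h import *
f=lambda px,z:np.round(plane("top",px,z)[:,:2]*1000,1).tolist()
print("hs",f([[221,245.85],[221+1.1,235.0+.5],[221-1.1,255.4+.5]],.043))
print("core",f([[335.9,245.3],[323.5,245.9],[348.3,245]],.051))
print("coil",f([[335.05,245.6],[334.1,238.7],[336,252.5]],.0425))
# scene-view check: project computed tops
from h import proj
print(proj("scene",[[.4642,-.0272,.035],[.4679,-.1018,.056],[.4645,.0505,.043],[.465,-.176,.051]]).round(1).tolist())
```

```text
hs [[465.6, 52.0], [486.3, 50.0], [445.7, 54.1]]
core [[465.8, -176.9], [464.8, -152.1], [466.2, -201.9]]
coil [[465.2, -177.0], [479.0, -175.5], [451.4, -178.6]]
[[220.6, 177.7], [193.5, 190.0], [246.2, 153.8], [160.1, 217.2]]
```

```bash
cat > go.py <<'E'
# go.py x y z yaw (mm, rad): shift in tool axes and tool-z turn from present pose
import sys
from h import *
from scipy.spatial.transform import Rotation as R
s=manip.sense();p=s["ee_pos"];A=R.from_euler("xyz",s["ee_rot"])
for a in sys.argv[1:]:
    x,y,z,w=map(float,a.split(","))
    d=A.inv().apply(np.array([x,y,z])/1e3-p);t=(A.inv()*R.from_euler("xyz",[np.pi,0,w])).as_rotvec()
    print(a,d.round(4),t.round(3))
print(round(s["time_s"],2),np.round(p,4),np.round(s["ee_rot"],3),round(s["width"]*88.1,1),round(s["gripper_force"],1),s["wrist_force"].round(1))
E
python3 go.py 465.6,52,110,1.44 465.6,52,16,1.44
```

```text
465.6,52,110,1.44 [ 0.4637 -0.4835  0.1289] [-1.000e-03 -1.000e-03 -1.187e+00]
465.6,52,16,1.44 [ 0.4637 -0.4834  0.2229] [-1.000e-03 -1.000e-03 -1.187e+00]
0.1 [ 0.1376 -0.5323  0.2382] [-3.14  -0.     0.253] 87.9 0.0 [-0.4 -0.2  0.3]
```

Call:
jog_arm(
  rows=[
    [[0.02,-0.02,0],[0,0,-0.05],0.088],
    [[0.055,-0.055,0],[0,0,-0.14],0.088],
    [[0.093,-0.097,0.0],[0,0,-0.24],0.088],
    [[0.131,-0.137,0.01],[0,0,-0.34],0.088],
    [[0.17,-0.177,0.02],[0,0,-0.44],0.088],
    [[0.209,-0.218,0.03],[0,0,-0.54],0.088],
    [[0.247,-0.258,0.04],[0,0,-0.64],0.088],
    [[0.286,-0.298,0.05],[0,0,-0.74],0.088],
    [[0.324,-0.338,0.065],[0,0,-0.84],0.088],
    [[0.363,-0.378,0.08],[0,0,-0.94],0.088],
    [[0.4,-0.417,0.095],[0,0,-1.03],0.088],
    [[0.432,-0.45,0.11],[0,0,-1.11],0.088],
    [[0.456,-0.475,0.123],[0,0,-1.167],0.088],
    [[0.4637,-0.4835,0.129],[0,0,-1.187],0.088],
    [[0.4637,-0.4835,0.129],[0,0,-1.187],0.088],
    [[0.4637,-0.4835,0.129],[0,0,-1.187],0.088],
  ],
)

```text
time_s: 2.1
ee_pos: [0.4654, 0.0507, 0.1101]
ee_rot: [3.141, 0.0, 1.438]
wrist_force: [1.1, -0.3, 0.2]
width: 0.999
gripper_force: 0.0
```

```bash
python3 go.py 465.6,52,16,1.44
```

```text
465.6,52,16,1.44 [0.0013 0.     0.0941] [ 0.     0.    -0.002]
2.1 [0.4654 0.0507 0.1101] [3.141 0.    1.438] 88.0 0.0 [ 1.1 -0.3  0.2]
```

Call:
jog_arm(
  rows=[
    [[0,0,0.02],[0,0,0],0.088],
    [[0,0,0.045],[0,0,0],0.088],
    [[0,0,0.07],[0,0,0],0.088],
    [[0,0,0.087],[0,0,0],0.088],
    [[0,0,0.094],[0,0,0],0.088],
    [[0,0,0.094],[0,0,0],0.088],
    [[0,0,0.094],[0,0,0],0.03],
    [[0,0,0.094],[0,0,0],0.03],
    [[0,0,0.094],[0,0,0],0.03],
    [[0,0,0.094],[0,0,0],0.03],
    [[0,0,0.094],[0,0,0],0.03],
    [[0,0,0.094],[0,0,0],0.03],
  ],
  newtons=20,
)

```text
time_s: 3.6
ee_pos: [0.4655, 0.0516, 0.0158]
ee_rot: [-3.141, -0.0, 1.44]
wrist_force: [-1.5, 0.2, 0.4]
width: 0.405
gripper_force: 20.0
```

```bash
python3 go.py 465.6,52,110,1.44
```

```text
465.6,52,110,1.44 [ 0.0004  0.     -0.0942] [-0. -0. -0.]
3.6 [0.4655 0.0516 0.0158] [-3.141 -0.     1.44 ] 35.7 20.0 [-1.5  0.2  0.4]
```

```bash
python3 go.py 655.9,-159.4,100,1.549 655.9,-159.4,16,1.549
```

```text
655.9,-159.4,100,1.549 [-0.1844  0.2163 -0.0843] [-0.    -0.    -0.109]
655.9,-159.4,16,1.549 [-0.1844  0.2163 -0.0003] [-0.    -0.    -0.109]
3.6 [0.4655 0.0516 0.0158] [-3.141 -0.     1.44 ] 35.7 20.0 [-1.5  0.2  0.4]
```

Call:
jog_arm(
  rows=[
    [[0,0,-0.012],[0,0,0],0.03],
    [[0,0,-0.035],[0,0,0],0.03],
    [[0,0,-0.06],[0,0,0],0.03],
    [[0,0,-0.078],[0,0,0],0.03],
    [[0,0,-0.084],[0,0,0],0.03],
  ],
)

```text
time_s: 4.22
ee_pos: [0.4659, 0.0516, 0.1011]
ee_rot: [3.139, 0.0, 1.44]
wrist_force: [-0.6, 0.9, -1.1]
width: 0.404
gripper_force: 20.0
```

Call:
jog_arm(
  rows=[
    [[-0.006,0.007,0],[0,0,-0.004],0.03],
    [[-0.02,0.024,0],[0,0,-0.012],0.03],
    [[-0.042,0.049,0],[0,0,-0.025],0.03],
    [[-0.067,0.079,0],[0,0,-0.04],0.03],
    [[-0.093,0.109,0],[0,0,-0.055],0.03],
    [[-0.119,0.139,0],[0,0,-0.07],0.03],
    [[-0.144,0.169,0],[0,0,-0.085],0.03],
    [[-0.166,0.195,0],[0,0,-0.098],0.03],
    [[-0.179,0.21,0],[0,0,-0.106],0.03],
    [[-0.1844,0.2163,0],[0,0,-0.109],0.03],
    [[-0.1844,0.2163,0],[0,0,-0.109],0.03],
    [[-0.1844,0.2163,0],[0,0,-0.109],0.03],
    [[-0.1844,0.2163,0],[0,0,-0.109],0.03],
  ],
)

```text
time_s: 5.85
ee_pos: [0.6557, -0.1589, 0.1]
ee_rot: [-3.142, -0.0, 1.549]
wrist_force: [0.0, 0.3, -0.5]
width: 0.406
gripper_force: 20.0
```

```bash
python3 go.py 655.9,-159.4,16,1.549;python3 - <<'E'
from bench import manip
import cv2
cv2.imwrite("pics/top1.png",manip.snapshot("top")[...,::-1])
im=manip.snapshot("scene")[...,::-1];cv2.imwrite("pics/scene1.png",im)
E
```

```text
655.9,-159.4,16,1.549 [-0.0005  0.0002  0.084 ] [-0. -0.  0.]
5.85 [ 0.6557 -0.1589  0.1   ] [-3.142 -0.     1.549] 35.8 20.0 [ 0.   0.3 -0.5]
```

View pics/scene1.png

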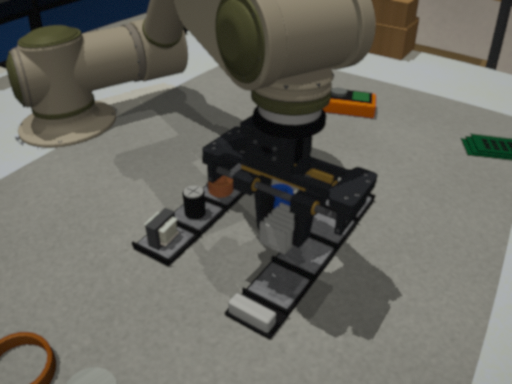

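The heatsink is held level between the fingers at about (277,232), over place 1. I'll lower and release it.

Call:
jog_arm(
  rows=[
    [[0,0,0.02],[0,0,0],0.03],
    [[0,0,0.045],[0,0,0],0.03],
    [[0,0,0.065],[0,0,0],0.03],
    [[0,0,0.077],[0,0,0],0.03],
    [[0,0,0.0815],[0,0,0],0.03],
    [[0,0,0.084],[0,0,0],0.03],
    [[0,0,0.084],[0,0,0],0.03],
    [[0,0,0.084],[0,0,0],0.06],
    [[0,0,0.084],[0,0,0],0.06],
    [[0,0,0.084],[0,0,0],0.06],
    [[0,0,0.084],[0,0,0],0.06],
    [[0,0,0.06],[0,0,0],0.07],
    [[0,0,0.03],[0,0,0],0.08],
    [[0,0,0.0],[0,0,0],0.08],
    [[0,0,0.0],[0,0,0],0.08],
  ],
)

```text
time_s: 7.82
ee_pos: [0.6569, -0.1598, 0.102]
ee_rot: [3.137, 0.002, 1.549]
wrist_force: [-1.0, -0.4, -0.5]
width: 0.907
gripper_force: 0.0
```

```bash
python3 go.py 464.2,-27.2,100,1.571 464.2,-27.2,15,1.571
```

```text
464.2,-27.2,100,1.571 [ 0.1284 -0.1955  0.001 ] [ 0.004  0.002 -0.022]
464.2,-27.2,15,1.571 [ 0.1285 -0.1959  0.086 ] [ 0.004  0.002 -0.022]
7.83 [ 0.6569 -0.1598  0.102 ] [3.137e+00 2.000e-03 1.549e+00] 79.9 0.0 [-1.  -0.4 -0.5]
```

Call:
jog_arm(
  rows=[
    [[0.015,-0.023,0],[0,0,0],0.08],
    [[0.045,-0.069,0],[0,0,-0.01],0.08],
    [[0.075,-0.115,0],[0,0,-0.022],0.08],
    [[0.105,-0.16,0],[0,0,-0.022],0.08],
    [[0.122,-0.186,0],[0,0,-0.022],0.08],
    [[0.1275,-0.1943,0.0],[0,0,-0.022],0.08],
    [[0.1275,-0.1943,0.0],[0,0,-0.022],0.08],
    [[0.1275,-0.1943,0.0],[0,0,-0.022],0.08],
    [[0.1275,-0.1943,0.0],[0,0,-0.022],0.08],
  ],
)

```text
time_s: 8.95
ee_pos: [0.4652, -0.0283, 0.0995]
ee_rot: [3.142, 0.0, 1.57]
wrist_force: [-0.1, -0.4, 0.0]
width: 0.912
gripper_force: 0.0
```

```bash
python3 go.py 464.2,-27.2,15,1.571
```

```text
464.2,-27.2,15,1.571 [ 0.0011 -0.001   0.0845] [ 0.     0.    -0.001]
8.95 [ 0.4652 -0.0283  0.0995] [3.142 0.    1.57 ] 80.3 0.0 [-0.1 -0.4  0. ]
```

Call:
jog_arm(
  rows=[
    [[0,0,0.02],[0,0,0],0.08],
    [[0,0,0.045],[0,0,0],0.08],
    [[0.001,-0.001,0.068],[0,0,0],0.08],
    [[0.001,-0.001,0.08],[0,0,0],0.08],
    [[0.001,-0.001,0.0845],[0,0,0],0.08],
    [[0.001,-0.001,0.0845],[0,0,0],0.08],
    [[0.001,-0.001,0.0845],[0,0,0],0.038],
    [[0.001,-0.001,0.0845],[0,0,0],0.038],
    [[0.001,-0.001,0.0845],[0,0,0],0.038],
    [[0.001,-0.001,0.0845],[0,0,0],0.038],
    [[0.001,-0.001,0.0845],[0,0,0],0.038],
    [[0.001,-0.001,0.0845],[0,0,0],0.038],
  ],
)

```text
time_s: 10.45
ee_pos: [0.4635, -0.0267, 0.0153]
ee_rot: [-3.142, -0.0, 1.571]
wrist_force: [-0.3, 0.4, 2.7]
width: 0.483
gripper_force: 19.9
```

```bash
python3 go.py 464.2,-27.2,15,1.571 657.6,-84.2,15,1.549
python3 - <<'E'
from bench import manip
import cv2
cv2.imwrite("pics/top2.png",manip.snapshot("top")[...,::-1])
im=manip.snapshot("scene")[...,::-1];cv2.imwrite("pics/scene2.png",im)
cv2.imwrite("pics/scene2z.png",cv2.convertScaleAbs(cv2.resize(im[110:340,120:390],None,fx=2.6,fy=2.6,interpolation=cv2.INTER_CUBIC),alpha=1.6))
E
```

```text
464.2,-27.2,15,1.571 [-0.0005  0.0007  0.0003] [-0. -0. -0.]
657.6,-84.2,15,1.549 [-0.0575  0.1941  0.0003] [-0.    -0.     0.022]
10.45 [ 0.4635 -0.0267  0.0153] [-3.142 -0.     1.571] 42.5 19.9 [-0.3  0.4  2.7]
```

View pics/scene2z.png

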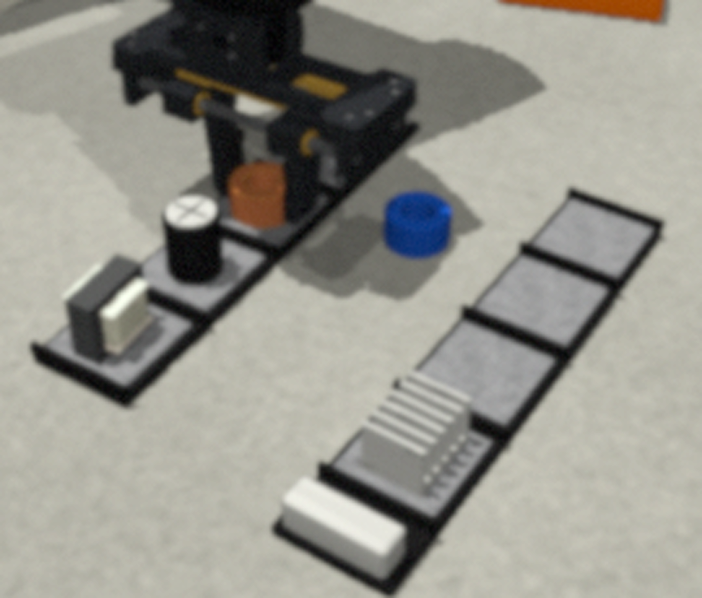

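The heatsink stands in the middle of place 1 (crop 415,450). The copper toroid is gripped. Next I'll lift and carry it.

Call:
jog_arm(
  rows=[
    [[0,0,-0.012],[0,0,0],0.038],
    [[0,0,-0.035],[0,0,0],0.038],
    [[0,0,-0.06],[0,0,0],0.038],
    [[0,0,-0.078],[0,0,0],0.038],
    [[-0.003,0.01,-0.084],[0,0,0],0.038],
    [[-0.009,0.03,-0.084],[0,0,0.005],0.038],
    [[-0.017,0.057,-0.084],[0,0,0.01],0.038],
    [[-0.026,0.088,-0.084],[0,0,0.015],0.038],
    [[-0.035,0.119,-0.084],[0,0,0.02],0.038],
    [[-0.044,0.15,-0.084],[0,0,0.022],0.038],
    [[-0.051,0.174,-0.084],[0,0,0.022],0.038],
    [[-0.055,0.188,-0.084],[0,0,0.022],0.038],
    [[-0.057,0.1941,-0.084],[0,0,0.022],0.038],
    [[-0.057,0.1941,-0.084],[0,0,0.022],0.038],
    [[-0.057,0.1941,-0.084],[0,0,0.022],0.038],
    [[-0.057,0.1941,-0.084],[0,0,0.022],0.038],
    [[-0.057,0.1941,-0.084],[0,0,0.022],0.038],
  ],
)

```text
time_s: 12.68
ee_pos: [0.6574, -0.0836, 0.0994]
ee_rot: [3.142, 0.0, 1.549]
wrist_force: [0.0, 0.4, -1.3]
width: 0.483
gripper_force: 19.9
```

```bash
python3 go.py 657.6,-83.7,15.3,1.549
```

```text
657.6,-83.7,15.3,1.549 [-0.0001  0.0002  0.0841] [ 0.  0. -0.]
12.68 [ 0.6574 -0.0836  0.0994] [3.142 0.    1.549] 42.5 19.9 [ 0.   0.4 -1.3]
```

Call:
jog_arm(
  rows=[
    [[0,0,0.02],[0,0,0],0.038],
    [[0,0,0.045],[0,0,0],0.038],
    [[0,0,0.068],[0,0,0],0.038],
    [[0,0,0.08],[0,0,0],0.038],
    [[0,0,0.0838],[0,0,0],0.038],
    [[0,0,0.0838],[0,0,0],0.038],
    [[0,0,0.0838],[0,0,0],0.065],
    [[0,0,0.0838],[0,0,0],0.065],
    [[0,0,0.0838],[0,0,0],0.065],
    [[0,0,0.0838],[0,0,0],0.065],
    [[0,0,0.065],[0,0,0],0.065],
    [[0,0,0.03],[0,0,0],0.075],
    [[0,0,0.0],[0,0,0],0.075],
    [[-0.004,-0.025,0.0],[0,0,-0.01],0.075],
    [[-0.01,-0.075,0.0],[0,0,-0.022],0.075],
    [[-0.015,-0.125,0.0],[0,0,-0.022],0.075],
    [[-0.02,-0.168,0.0],[0,0,-0.022],0.075],
    [[-0.0223,-0.1891,0.0],[0,0,-0.022],0.075],
    [[-0.0223,-0.1891,0.0],[0,0,-0.022],0.075],
    [[-0.0223,-0.1891,0.0],[0,0,-0.022],0.075],
  ],
)

```text
time_s: 15.18
ee_pos: [0.4692, -0.1021, 0.1]
ee_rot: [3.14, 0.001, 1.571]
wrist_force: [0.6, 0.2, -0.1]
width: 0.85
gripper_force: 0.0
```

```bash
python3 go.py 467.9,-101.8,22,1.571
python3 - <<'E'
from bench import manip
import cv2
cv2.imwrite("pics/top3.png",manip.snapshot("top")[...,::-1])
E
```

```text
467.9,-101.8,22,1.571 [ 0.0004 -0.0014  0.078 ] [ 0.002  0.001 -0.   ]
15.18 [ 0.4692 -0.1021  0.1   ] [3.140e+00 1.000e-03 1.571e+00] 74.9 0.0 [ 0.6  0.2 -0.1]
```

View pics/top3.png

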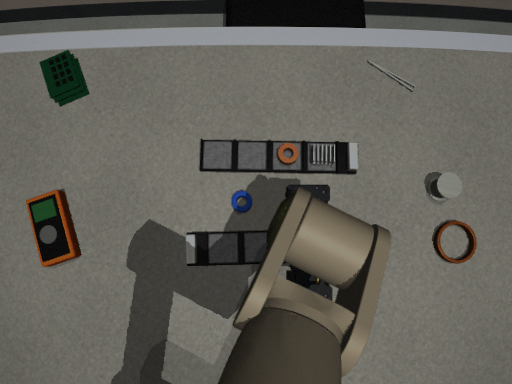

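The heatsink is at about (322,154) and the toroid at about (288,154), both on their target places. Next is the capacitor.

Call:
jog_arm(
  rows=[
    [[0,0,0.02],[0,0,0],0.075],
    [[0,0,0.045],[0,0,0],0.075],
    [[0,0,0.065],[0,0,0],0.075],
    [[0,0,0.074],[0,0,0],0.075],
    [[0,0,0.078],[0,0,0],0.075],
    [[0,0,0.078],[0,0,0],0.075],
    [[0,0,0.078],[0,0,0],0.03],
    [[0,0,0.078],[0,0,0],0.03],
    [[0,0,0.078],[0,0,0],0.03],
    [[0,0,0.078],[0,0,0],0.03],
    [[0,0,0.078],[0,0,0],0.03],
  ],
)

```text
time_s: 16.6
ee_pos: [0.4681, -0.1019, 0.0213]
ee_rot: [-3.142, -0.0, 1.571]
wrist_force: [-0.9, 0.5, 1.0]
width: 0.389
gripper_force: 20.0
```

```bash
python3 go.py 467.9,-101.8,22,1.571
python3 - <<'E'
import sys;sys.argv=["m","pics/top3.png"]
from m import *
for a,c,p in comps((hsv[...,0]<18)&(hsv[...,1]>110)&(g>60),(138,175,270,305),50): print(a,c.round(1),rect("top",p,.035))
p=np.concatenate([q for a,c,q in comps((g>95)&(hsv[...,1]<70),(141,168,306,339),6)]);print(len(p),rect("top",p,.043))
E
```

```text
467.9,-101.8,22,1.571 [ 0.0001 -0.0002 -0.0007] [-0. -0. -0.]
16.6 [ 0.4681 -0.1019  0.0213] [-3.142 -0.     1.571] 34.3 20.0 [-0.9  0.5  1. ]
259 [287.7 152.7] (array([659.2, -84.6]), array([40. , 45.3]), 88.8, array([658.7, -85. ]))
184 (array([ 658.3, -157.8]), array([47.1, 48.4]), 0.1, array([ 660.1, -155.6]))
```

Call:
jog_arm(
  rows=[
    [[0,0,-0.012],[0,0,0],0.03],
    [[0,0,-0.035],[0,0,0],0.03],
    [[0,0,-0.06],[0,0,0],0.03],
    [[0,0,-0.078],[0,0,0],0.03],
    [[0.005,0.01,-0.084],[0,0,0],0.03],
    [[0.0145,0.03,-0.084],[0,0,0],0.03],
    [[0.0276,0.057,-0.084],[0,0,0],0.03],
    [[0.0426,0.088,-0.084],[0,0,0],0.03],
    [[0.0577,0.119,-0.084],[0,0,0],0.03],
    [[0.072,0.149,-0.084],[0,0,0],0.03],
    [[0.0834,0.172,-0.084],[0,0,0],0.03],
    [[0.09,0.186,-0.084],[0,0,0],0.03],
    [[0.0926,0.1911,-0.084],[0,0,0],0.03],
    [[0.0926,0.1911,-0.084],[0,0,0],0.03],
    [[0.0926,0.1911,-0.084],[0,0,0],0.03],
    [[0.0926,0.1911,-0.084],[0,0,0],0.03],
    [[0.0926,0.1911,-0.084],[0,0,0],0.03],
  ],
)

```text
time_s: 18.73
ee_pos: [0.659, -0.0094, 0.1054]
ee_rot: [3.142, 0.0, 1.571]
wrist_force: [0.1, -0.2, -0.1]
width: 0.387
gripper_force: 20.0
```

```bash
python3 go.py 659.2,-9.2,21.5,1.571 465.4,-177,105,1.661
```

```text
659.2,-9.2,21.5,1.571 [0.0002 0.0002 0.0839] [ 0.  0. -0.]
465.4,-177,105,1.661 [-0.1676 -0.1935  0.0004] [ 0.    0.   -0.09]
18.73 [ 0.659  -0.0094  0.1054] [3.142 0.    1.571] 34.1 20.0 [ 0.1 -0.2 -0.1]
```

Call:
jog_arm(
  rows=[
    [[0,0,0.02],[0,0,0],0.03],
    [[0,0,0.045],[0,0,0],0.03],
    [[0,0,0.068],[0,0,0],0.03],
    [[0,0,0.08],[0,0,0],0.03],
    [[0,0,0.0837],[0,0,0],0.03],
    [[0,0,0.0837],[0,0,0],0.03],
    [[0,0,0.0837],[0,0,0],0.065],
    [[0,0,0.0837],[0,0,0],0.065],
    [[0,0,0.0837],[0,0,0],0.065],
    [[0,0,0.0837],[0,0,0],0.065],
    [[0,0,0.065],[0,0,0],0.065],
    [[0,0,0.03],[0,0,0],0.075],
    [[0,0,0.0],[0,0,0],0.075],
    [[-0.02,-0.023,0.0],[0,0,-0.01],0.075],
    [[-0.055,-0.063,0.0],[0,0,-0.03],0.075],
    [[-0.09,-0.104,0.0],[0,0,-0.05],0.075],
    [[-0.125,-0.145,0.0],[0,0,-0.07],0.075],
    [[-0.155,-0.179,0.0],[0,0,-0.085],0.075],
    [[-0.1676,-0.1935,0.0],[0,0,-0.09],0.075],
    [[-0.1676,-0.1935,0.0],[0,0,-0.09],0.075],
  ],
)

```text
time_s: 21.22
ee_pos: [0.4655, -0.1777, 0.1065]
ee_rot: [3.14, 0.001, 1.659]
wrist_force: [0.5, 0.1, -0.4]
width: 0.851
gripper_force: 0.0
```

Call:
jog_arm(
  rows=[
    [[0,0,0],[0,0,0],0.075],
    [[0,0,0],[0,0,0],0.075],
  ],
)

```text
time_s: 21.48
ee_pos: [0.4663, -0.1763, 0.1054]
ee_rot: [3.141, 0.0, 1.662]
wrist_force: [-0.6, 0.0, 0.2]
width: 0.849
gripper_force: 0.0
```

```bash
python3 go.py 465.4,-177,15,1.661
python3 - <<'E'
from bench import manip
import cv2
a=manip.snapshot("top")[...,::-1]
cv2.imwrite("pics/top4.png",a);b=manip.snapshot("scene")[...,::-1]
cv2.imwrite("pics/scene4z.png",cv2.convertScaleAbs(cv2.resize(b[110:340,120:390],None,fx=2.6,fy=2.6,interpolation=cv2.INTER_CUBIC),alpha=1.6))
E
```

```text
465.4,-177,15,1.661 [-0.0006 -0.001   0.0904] [0.    0.    0.001]
21.48 [ 0.4663 -0.1763  0.1054] [3.141 0.    1.662] 74.8 0.0 [-0.6  0.   0.2]
```

View pics/scene4z.png

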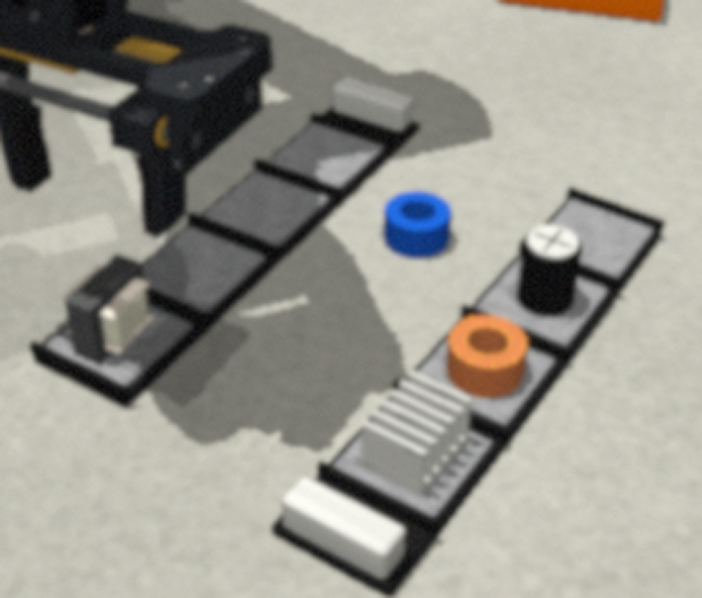

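Heatsink, toroid and capacitor stand upright in target places 1–3 (crop 415,450; 487,355; 548,268), and the transformer still waits at (110,310). I'll grip it with more force, as it is heavier.

Call:
jog_arm(
  rows=[
    [[0,0,0.02],[0,0,0],0.075],
    [[0,0,0.045],[0,0,0],0.075],
    [[0,0,0.07],[0,0,0],0.075],
    [[0,0,0.085],[0,0,0],0.075],
    [[0,0,0.09],[0,0,0],0.075],
    [[0,0,0.09],[0,0,0],0.075],
    [[0,0,0.09],[0,0,0],0.03],
    [[0,0,0.09],[0,0,0],0.03],
    [[0,0,0.09],[0,0,0],0.03],
    [[0,0,0.09],[0,0,0],0.03],
    [[0,0,0.09],[0,0,0],0.03],
    [[0,0,0.09],[0,0,0],0.03],
  ],
  newtons=30,
)

```text
time_s: 23.08
ee_pos: [0.4655, -0.1768, 0.0154]
ee_rot: [-3.141, -0.0, 1.661]
wrist_force: [-2.1, -0.3, 2.4]
width: 0.403
gripper_force: 30.0
```

```bash
python3 go.py 465.4,-177,15,1.661 660.9,65.9,15,1.549
```

```text
465.4,-177,15,1.661 [-0.0002 -0.0001  0.0004] [-0. -0. -0.]
660.9,65.9,15,1.549 [0.2242 0.2164 0.0003] [-0.    -0.     0.112]
23.07 [ 0.4655 -0.1768  0.0154] [-3.141 -0.     1.661] 35.5 30.0 [-2.1 -0.3  2.4]
```

Call:
jog_arm(
  rows=[
    [[0,0,-0.012],[0,0,0],0.03],
    [[0,0,-0.035],[0,0,0],0.03],
    [[0,0,-0.06],[0,0,0],0.03],
    [[0,0,-0.078],[0,0,0],0.03],
    [[0.008,0.0077,-0.084],[0,0,0.004],0.03],
    [[0.025,0.024,-0.084],[0,0,0.012],0.03],
    [[0.05,0.0483,-0.084],[0,0,0.025],0.03],
    [[0.08,0.0772,-0.084],[0,0,0.04],0.03],
    [[0.11,0.1062,-0.084],[0,0,0.055],0.03],
    [[0.14,0.1351,-0.084],[0,0,0.07],0.03],
    [[0.17,0.1641,-0.084],[0,0,0.085],0.03],
    [[0.196,0.1892,-0.084],[0,0,0.098],0.03],
    [[0.214,0.2066,-0.084],[0,0,0.107],0.03],
    [[0.222,0.2143,-0.084],[0,0,0.111],0.03],
    [[0.2242,0.2164,-0.084],[0,0,0.112],0.03],
    [[0.2242,0.2164,-0.084],[0,0,0.112],0.03],
    [[0.2242,0.2164,-0.084],[0,0,0.112],0.03],
    [[0.2242,0.2164,-0.084],[0,0,0.112],0.03],
  ],
)

```text
time_s: 25.32
ee_pos: [0.6609, 0.0654, 0.0994]
ee_rot: [-3.142, 0.0, 1.548]
wrist_force: [0.1, -0.8, -2.6]
width: 0.41
gripper_force: 30.0
```

```bash
python3 go.py 660.9,65.9,15.5,1.549
```

```text
660.9,65.9,15.5,1.549 [0.0005 0.     0.0839] [-0.     0.    -0.001]
25.32 [0.6609 0.0654 0.0994] [-3.142  0.     1.548] 36.2 30.0 [ 0.1 -0.8 -2.6]
```

Call:
jog_arm(
  rows=[
    [[0,0,0.02],[0,0,0],0.03],
    [[0,0,0.045],[0,0,0],0.03],
    [[0,0,0.068],[0,0,0],0.03],
    [[0,0,0.08],[0,0,0],0.03],
    [[0,0,0.0838],[0,0,0],0.03],
    [[0,0,0.0838],[0,0,0],0.03],
    [[0,0,0.0838],[0,0,0],0.065],
    [[0,0,0.0838],[0,0,0],0.065],
    [[0,0,0.0838],[0,0,0],0.065],
    [[0,0,0.0838],[0,0,0],0.065],
    [[0,0,0.065],[0,0,0],0.065],
    [[0,0,0.03],[0,0,0],0.075],
    [[0,0,-0.02],[0,0,0],0.075],
    [[0,-0.03,-0.06],[0,0,0],0.075],
    [[0,-0.08,-0.1],[0,0,0],0.075],
    [[0,-0.13,-0.1],[0,0,0],0.075],
    [[0,-0.18,-0.1],[0,0,0],0.075],
    [[0,-0.23,-0.1],[0,0,0],0.075],
    [[0,-0.27,-0.1],[0,0,0],0.075],
    [[0,-0.28,-0.1],[0,0,0],0.075],
  ],
)

```text
time_s: 27.82
ee_pos: [0.3797, 0.0722, 0.2005]
ee_rot: [3.14, 0.0, 1.549]
wrist_force: [-0.0, 0.5, 0.2]
width: 0.852
gripper_force: 0.0
```

```bash
python3 - <<'E'
from bench import manip
import cv2,numpy as np
a=manip.snapshot("top")[...,::-1];b=manip.snapshot("scene")[...,::-1]
cv2.imwrite("pics/top5.png",a)
z=lambda im,s:cv2.convertScaleAbs(cv2.resize(im,s,interpolation=cv2.INTER_CUBIC),alpha=1.6)
cv2.imwrite("pics/z5.png",np.vstack([z(a[134:180,195:365],(700,189)),z(b[150:340,220:400],(389,410)) if 0 else cv2.copyMakeBorder(z(b[150:340,200:400],(420,399)),0,0,0,280,cv2.BORDER_CONSTANT)]))
E
python3 - pics/top5.png <<'E'
from m import *
P={"heatsink":((.6559,-.1594),.043),"toroid":((.6576,-.0842),.035),"cap":((.6592,-.0092),.056),"transf":((.6609,.0659),.051)}
for k,(c,z) in P.items():print(k,"expected top px",proj("top",[*c,z]).round(1)[0])
for a,c,p in comps((hsv[...,0]<18)&(hsv[...,1]>110)&(g>60),(138,175,270,305),50): print("tor",rect("top",p,.035))
for a,c,p in comps((g>110)&(hsv[...,1]<70),(143,168,203,268),20): print(a,c.round(1),rect("top",p,.056)[0],rect("top",p,.0425))
E
```

```text
heatsink expected top px [323.7 153.1]
toroid expected top px [287.3 153.2]
cap expected top px [251.4 150. ]
transf expected top px [215.  149.9]
tor (array([660.3, -84.7]), array([40. , 43.3]), 89.3, array([658.7, -84.8]))
33 [215.2 143.5] [673.2  65.5] (array([677.,  67.]), array([33.5,  2.2]), 89.7, array([677. ,  66.5]))
136 [251.7 149.3] [660.3  -9.4] (array([663.8,  -9.2]), array([27.1, 27.8]), 89.8, array([664.2,  -9.6]))
68 [215.5 156.7] [645.8  63.7] (array([649.1,  65.2]), array([36.7, 10.2]), 81.5, array([648.8,  65.5]))
```

View pics/z5.png

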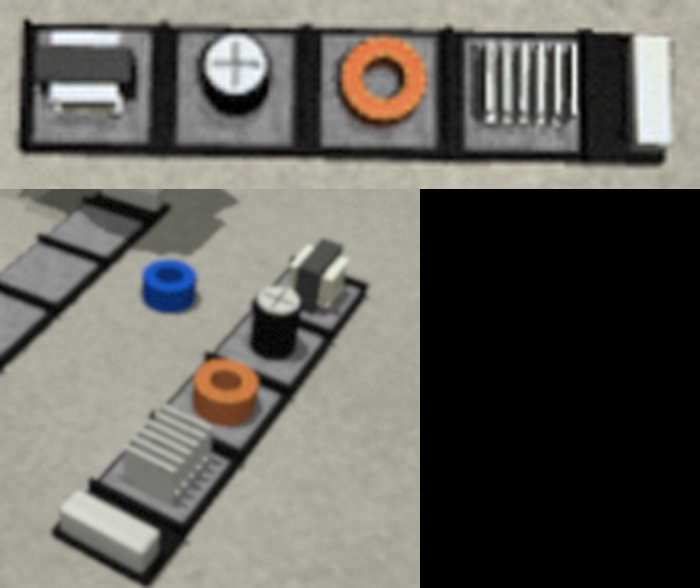

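All four stand upright, in order and centred on their target pads, with measured tops within about 2 mm of where they should be. The arm is clear, so I'll hand in.

```bash
python3 -c "
from bench import manip
print(manip.job_done())"
```

```text
the job is handed in; nothing more can be done
None
```

The job is handed in: heatsink, copper toroid, capacitor and transformer stand upright in target places 1 to 4, in the same order from the end block, each within about 2 mm of its place's centre, after about 28 s of robot time.

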